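# Pin the label roll to its unwind stand

## Robot

A 7-joint arm with a two-finger parallel gripper is mounted at the origin on a cart in front of the work surface, level with it; the furniture and walls round the work are solid. World frame = base frame: x ahead of the robot, y to its left, z up, the work surface at z = 0. Lengths are in m, angles in rad, forces in N, time in s.
With the tool pointing down it reaches from about 0.4 to 0.85 m from the base axis. Payload 4.5 kg.
Tool frame: the origin (TCP) lies midway between the tips of the shut fingers; the grasp point (between the pads) lies 19 mm behind it (grip_point_offset is the distance from the TCP to the grasp point, in m); z points along the fingers, y is the line along which they close (so a half turn about z gives the same grasp; the last joint's range is limited). The gripper opens to 85 mm and grips with 20 to 120 N. Pads are 22 mm wide; open, the fingers measure 114 mm over their backs; the gripper's body (76 mm by 85 mm) begins 54 mm behind the grasp point. The pads swing forward as they close: fully open they stand 13 mm farther back than shut.
Start: joints at [-1.129, 0.689, -0.195, 1.565, 0.157, 0.902, -0.215], TCP at [0.248, 0.574, 0.231] pointing down, gripper open.
Joint ranges: [-3.01, 3.01], [-0.46, 2.08], [-1.47, 1.51], [0.13, 2.56], [-1, 4.14], [0.04, 2.09], [-2.66, 2.66]. Speed limits (rad/s): [2.57, 2.57, 3.14, 3.14, 3.14, 3.14, 3.14].

## Interface

Orientations are given as a unit quaternion [x, y, z, w].
In Python, from cell import state, snapshot, calibration, close_job, spot_in, regions_of, grip_point_offset gives the robot as it stands.
- The arm moves only by the tool carry_out, never from a script. Its argument "commands" is a list of rows, each an object of numbers: "dx", "dy", "dz": the shift along the world's x, y, z in cm; "turn": the turn about the world's z in degrees; "gripper": the closure in counts, from 0 (fully open) to 255 (shut). In form: [{"dx": .., "dy": .., "dz": .., "turn": .., "gripper": ..}, ...]. A call has 1 to 10 rows; each row shifts and turns the commanded pose from where the row before left it; what a row does not reach is not made up. A row lasts 1/8 s, in which the tool goes at most 62.5 mm and 10.7 degrees, less where a joint would pass 70% of its speed; a pose out of reach is approached as far as the arm can. A call is refused whole if a number of a shift passes 6.25 or a number of a turn 10.7, either way. A call with a gripper value outside its range is refused whole. The fingers move at their own pace and stop on an object; the grip force is fixed at half the most. Time passes only in rows, so rows that do not move let the fingers close. It gives the time, the measured TCP pose, the force, the opening and the grip force at its end, in the units of the state.
- state(): the state, without advancing time (a new reading comes with each control period).
- snapshot(name): name is "scene" or "top" or "wrist"; returns (picture, depth): 400x640x3 uint8, red, green, blue; 400x640 float32, m along the optical axis (not along the pixel's ray), 0 where there is no reading.
- calibration(name): a dict with "intrinsics" (3x3 intrinsics, pixels), "rvec" (rotation vector, rad) and "tvec" (3), from world to camera coordinates, as OpenCV has them. Camera axes: x right, y down, z forward; pixel columns grow to the right and rows downward; lengths in m; the calibration is good to about 2 mm. A picture is of the moment at which its call begins: read the wrist's pose just before it. calibration takes no time and is no camera call; for the wrist camera it gives the pose at the moment of the call.
- close_job(): hands the job in; it is judged then, once.
Trained networks look in the newest picture that a camera, given by its name, has taken for a name from the list of things; names that differ only in an ending like _2 or _b are one class to them, and where a whole thing is asked for, a point or a joint stands for the part that bears it (a point fixed in the world has none). Each returns a list of dicts, best first, with "conf" (0 to 1); they miss things now and then, are a little off and sometimes report something else, mostly with a low value. They report only what shows in the picture. A call takes as long as a camera call. They do not tell look-alikes from the thing itself.
- spot_in(camera, thing): "uv" ([column, row] in pixels, amid what is visible of it).
- regions_of(camera, thing): "mask" (400x640 bool, what is visible of it) and "uv" ([column, row] in pixels, amid what is visible of it).
The state is a dict: "t": time; "joint_pos": joint angles; "dq": joint speeds; "tau": joint torques, N m; "tool_pos": TCP position; "ee_rot": TCP orientation; "ft_force": force on the tool from outside, world axes, zero at the start; "ft_torque": the same for the moment, N m; "width": finger opening in m; "finger_force": force on a finger pad.
Only numpy, scipy, OpenCV 4.12 (cv2) and the standard library are available. Lean on these libraries where they do the work, as an engineer would, in place of code of your own. Each camera call takes 0.05 s, during which the arm holds its last target. There are 200 camera calls.

## Task

A white label roll lies loose in the round seat of the unwind stand. Take the spindle with the wide disc collar out of the pin rack (not the small pin beside it) and put it, point down, through the core of the label roll and the hole in the stand below, until its collar sits flat on the roll. Let go of it and leave it standing upright there with the roll still in its seat.

Things in the scene. Friction and masses are not known exactly. Their poses are not given: they have to be found in the camera images.
- spindle_knob (a point): Grip point in the spindle's black round knob (26 mm across, reaching 22 mm above and 28 mm below this point). Below the knob: steel disc collar, 48 mm across, 6 mm thick, its underside 34 mm below this point; then a 12 mm rod, 75 mm long, with a tapered point. z runs up the spindle. 160 g. It hangs upright by its collar in one of the pin rack's two holes and lifts straight out.
- spindle_tip (a point): Point of the same spindle, 109 mm below the grip point. Pin rack: fixed aluminium bar on end plates, 112 x 50 mm, 90 mm high, to the left or right of the unwind stand, its line within 10 degrees of world x; holes 17 mm wide, 70 mm apart. The other hole, nearer or farther, holds the small pin: 18 mm knob, 25 mm collar. On the left: a parts case with a clear lid standing 175 mm high, and tall cartons.
- stand_hole (a point): Centre of the 30 mm hole in the fixed unwind stand, at its deck's upper face, 70 mm above the table; z up. The stand is an aluminium bridge 96 x 96 mm, open in front and behind, its deck 8 mm thick with a dark rim on top, 82 mm wide inside, 6 mm high, round the roll; 57 mm free below the deck. Spindle home: point 45 mm below the deck's upper face.
- label_roll: White label roll lying flat in the stand's seat, 74 mm across, 30 mm tall, with an open brown core about 28 mm wide right through its middle; 90 g. Origin: centre of its underside, on the deck; z up. It is loose and can shift about 3 mm in the seat.
Not all that is in view belongs to the job. Leave any green look-alike of the part that bears spindle_knob alone.

How it is judged:
At the end, for the whole second after the job is handed in: The released spindle stands through roll and hole within 10 degrees of upright, its point 35 to 55 mm below the deck's upper face (45 mm when home) and within 18 mm of the hole's axis; the roll lies in its seat, within 12 mm sideways and 10 mm in height (z of spindle_tip in the frame of stand_hole between -0.055 and -0.035 m and horizontal distance between spindle_tip and stand_hole below 0.018 m and angle between spindle_knob's own z axis and vertical below 0.18 rad and horizontal distance between label_roll and stand_hole below 0.012 m and z of label_roll in the frame of stand_hole between -0.01 and 0.01 m); the robot touches nothing.
It also fails if it takes over 45 s, if anything falls off the work surface, if the arm or the gripper's body presses on something with over 40 N, if the wrist force passes 120 N, or if a joint passes its speed limit or range.

## Working session

There is one attempt and no reset: what is moved stays moved. The work goes in short steps, Python scripts to look and compute and a tool call to move; the robot and the scene stay as the last step left them, time stands still between calls to the robot, and variables do not carry over. Pictures are saved under pics/ and viewed, at most 10 in all, crops included, and the job is handed in when it is done.

Besides the shell and the picture viewer there is one more tool, called after "Call:" by a JSON object that holds its "name" and its "arguments", one argument or row to a line. carry_out: Moves the arm, as the interface text tells. Its arguments: {"type":"object","properties":{"commands":{"type":"array","items":{"type":"object","properties":{"dx":{"type":"number"},"dy":{"type":"number"},"dz":{"type":"number"},"turn":{"type":"number"},"gripper":{"type":"number"}}}}},"required":["commands"]}

```bash
mkdir -p pics; cat > h.py <<'E'
import numpy as np, cv2
from cell import *
def cam(n):
    c=calibration(n); R=cv2.Rodrigues(np.array(c["rvec"],float))[0]
    return np.array(c["intrinsics"]),R,np.array(c["tvec"],float).ravel()
def ray(n,uv):
    K,R,t=cam(n); d=R.T@np.linalg.inv(K)@np.array([uv[0],uv[1],1.]); return -R.T@t,d
def at_z(n,uv,z):
    o,d=ray(n,uv); return o+d*(z-o[2])/d[2]
def cloud(n,D):
    K,R,t=cam(n); v,u=np.mgrid[:400,:640]
    P=np.stack([u,v,np.ones_like(u)],-1)@np.linalg.inv(K).T*D[...,None]
    return (P-t)@R
def save(p,f): cv2.imwrite('pics/'+f,cv2.cvtColor(p,cv2.COLOR_RGB2BGR))
E
python3 - <<'E'
from h import *
ims=[]
for n in("scene","top"):
    p,D=snapshot(n); save(p,n+'0.png'); C=cloud(n,D); ims.append(p)
    for th in("spindle_knob","spindle_tip","stand_hole","label_roll"):
        for r in spot_in(n,th)[:3]:
            u,v=map(int,np.round(r["uv"])); print(n,th,round(r["conf"],2),u,v,C[v,u].round(3))
s=state();print(s["t"],s["tool_pos"],s["ee_rot"],s["width"],grip_point_offset)
a=np.vstack(ims); save(cv2.resize(a,(480,600),interpolation=cv2.INTER_AREA),'b0.png')
E
```

```text
scene spindle_knob 0.89 312 243 [ 0.417 -0.498  0.089]
scene spindle_knob 0.84 292 276 [ 0.338 -0.583  0.089]
scene spindle_knob 0.64 404 232 [ 0.528 -0.642  0.159]
scene spindle_tip 0.9 315 244 [ 0.423 -0.501  0.087]
scene spindle_tip 0.75 272 201 [ 0.399 -0.329  0.113]
scene spindle_tip 0.68 410 235 [ 0.623 -0.543  0.078]
scene stand_hole 0.61 259 206 [ 0.401 -0.227  0.055]
scene label_roll 0.85 261 183 [ 0.421 -0.194  0.1  ]
top spindle_knob 0.65 388 228 [ 0.42  -0.483  0.128]
top spindle_knob 0.64 308 241 [ 0.395 -0.319  0.147]
top spindle_knob 0.64 428 266 [ 0.341 -0.558  0.132]
top spindle_tip 0.93 423 264 [ 0.345 -0.557  0.096]
top spindle_tip 0.72 308 239 [ 0.399 -0.319  0.147]
top spindle_tip 0.69 397 132 [ 0.625 -0.513  0.13 ]
top stand_hole 0.74 252 226 [ 0.445 -0.179  0.004]
top label_roll 0.96 237 226 [ 0.438 -0.159  0.074]
0.5 [0.24783198 0.5737604  0.23128905] [ 2.02466880e-01  9.79289111e-01  8.04450229e-06 -2.64893523e-06] 0.08546070574541952 0.0187
```

View pics/scene0.png

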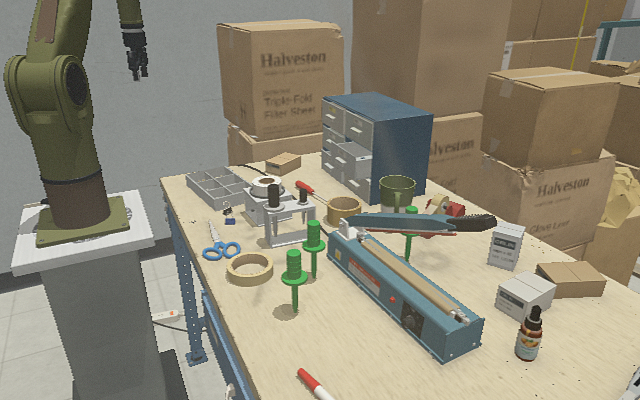

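View pics/top0.png

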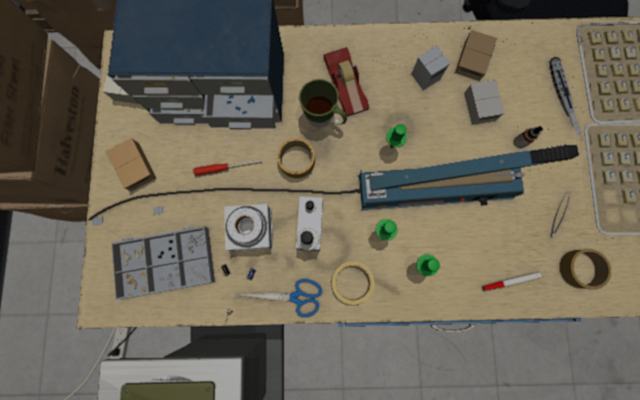

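The top view shows the stand with the roll at (247,226) and the rack at (309,222). Candidates for the spindle:
- Black knob, near hole: top (308,240), scene about (273,195).
- Black knob, far hole: top (310,206), scene about (303,187).
- Green look-alikes: top (388,228), (428,266) and (397,132). These are ruled out by colour.

The near black knob looks larger. I'll check it in a crop and measure it.

```bash
python3 - <<'E'
from h import *
p,D=snapshot("top");C=cloud("top",D)
q,D2=snapshot("scene");C2=cloud("scene",D2)
save(np.hstack([cv2.resize(p[180:270,205:345],(560,360),interpolation=cv2.INTER_CUBIC)[:, :400],cv2.resize(p[185:265,285:335],(225,360),interpolation=cv2.INTER_CUBIC)]),'c1.png')
save(cv2.resize(q[165:255,235:335],(600,540),interpolation=cv2.INTER_CUBIC),'c2.png')
for n,CC in(("top",C),("scene",C2)):
    P=CC.reshape(-1,3)
    box=(P[:,0]>.33)&(P[:,0]<.55)&(P[:,1]<-.25)&(P[:,1]>-.39)
    for a,b in((.0985,.135),(.135,.165),(.08,.094)):
        for x0,x1 in((.33,.43),(.43,.55)):
            Q=P[box&(P[:,2]>a)&(P[:,2]<b)&(P[:,0]>x0)&(P[:,0]<x1)]
            if len(Q):print(n,a,b,len(Q),"med",np.median(Q,0).round(4),"min",Q.min(0).round(3),"max",Q.max(0).round(3))
    box=(P[:,0]>.36)&(P[:,0]<.52)&(P[:,1]<-.1)&(P[:,1]>-.25)
    for a,b in((.092,.112),(.06,.082)):
        Q=P[box&(P[:,2]>a)&(P[:,2]<b)]
        if len(Q):print(n,'stand',a,b,len(Q),"med",np.median(Q,0).round(4),"min",Q.min(0).round(3),"max",Q.max(0).round(3), cv2.minEnclosingCircle(Q[:,:2].astype(np.float32)))
for n in("top","scene"):
    for r in regions_of(n,"spindle_knob")[:4]: print(n,r["conf"],r["uv"],r["mask"].sum())
E
```

```text
top 0.0985 0.135 24 med [ 0.3957 -0.3209  0.1216] min [ 0.382 -0.331  0.099] max [ 0.423 -0.295  0.135]
top 0.0985 0.135 71 med [ 0.472  -0.321   0.1236] min [ 0.464 -0.329  0.102] max [ 0.481 -0.312  0.127]
top 0.135 0.165 130 med [ 0.4035 -0.3147  0.1451] min [ 0.392 -0.327  0.138] max [ 0.416 -0.302  0.149]
top 0.08 0.094 174 med [ 0.412  -0.3251  0.0899] min [ 0.38  -0.34   0.083] max [ 0.43  -0.29   0.094]
top 0.08 0.094 594 med [ 0.4583 -0.319   0.0897] min [ 0.43  -0.346  0.083] max [ 0.497 -0.293  0.094]
top stand 0.092 0.112 723 med [ 0.4358 -0.1799  0.0998] min [ 0.4   -0.216  0.092] max [ 0.473 -0.143  0.105] ((0.43667787313461304, -0.17937982082366943), 0.03731631487607956)
top stand 0.06 0.082 994 med [ 0.4291 -0.1866  0.0707] min [ 0.388 -0.228  0.061] max [ 0.486 -0.129  0.082] ((0.4368886947631836, -0.1780201494693756), 0.06666000932455063)
scene 0.0985 0.135 168 med [ 0.4016 -0.3281  0.117 ] min [ 0.392 -0.334  0.099] max [ 0.417 -0.313  0.135]
scene 0.0985 0.135 97 med [ 0.4735 -0.3306  0.1139] min [ 0.466 -0.337  0.099] max [ 0.484 -0.316  0.126]
scene 0.135 0.165 
[... 183 characters left out ...]
  0.094]
scene 0.08 0.094 313 med [ 0.4599 -0.336   0.0893] min [ 0.43  -0.352  0.082] max [ 0.498 -0.295  0.094]
scene stand 0.092 0.112 255 med [ 0.4323 -0.1838  0.0989] min [ 0.401 -0.221  0.092] max [ 0.475 -0.146  0.101] ((0.4377276301383972, -0.18476015329360962), 0.03899179771542549)
scene stand 0.06 0.082 383 med [ 0.4092 -0.2124  0.0698] min [ 0.388 -0.234  0.06 ] max [ 0.489 -0.134  0.082] ((0.43810367584228516, -0.1821548193693161), 0.06790560483932495)
top 0.91 [427.7, 263.2] 415
top 0.82 [388.7, 229.0] 365
top 0.82 [396.3, 132.3] 405
top 0.76 [308.8, 240.7] 394
scene 0.83 [409.7, 234.7] 251
scene 0.71 [312.1, 242.3] 640
scene 0.66 [273.9, 198.7] 435
scene 0.63 [293.9, 272.8] 801
```

View pics/c1.png

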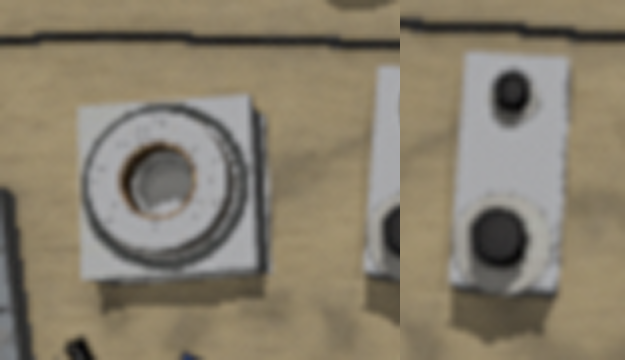

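View pics/c2.png

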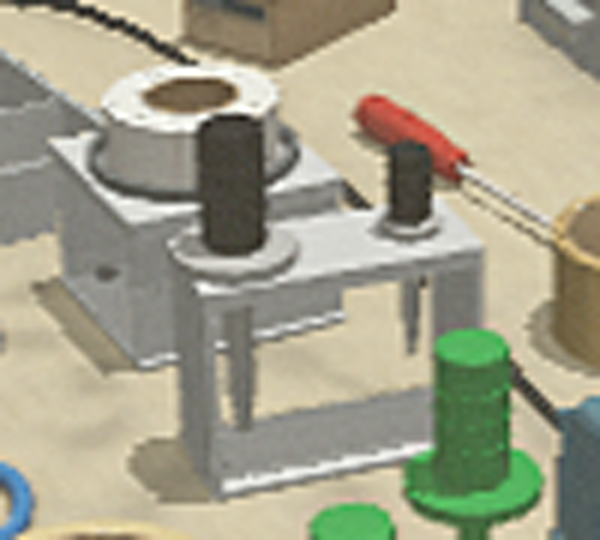

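The crops settle it. The near knob, at crop (230,180) in the scene view, carries the wide disc collar. The far one is the small pin, and the green ones stand apart. Next I'll check heights along the route.

```bash
python3 - <<'E'
from h import *
P=[]
for n in("top","scene"):
    p,D=snapshot(n); c=cloud(n,D)[D>0].reshape(-1,3); P.append(c)
P=np.vstack(P)
print("cols y:",[round(.7-.1*j,1) for j in range(11)])
for i in range(9):
    x=.9-.1*i;row=[]
    for j in range(11):
        y=.7-.1*j
        Q=P[(abs(P[:,0]-x)<.05)&(abs(P[:,1]-y)<.05)]
        row.append(int(100*np.percentile(Q[:,2],99)) if len(Q)>5 else None)
    print(round(x,1),row)
Q=P[(P[:,0]>.3)&(P[:,0]<.55)&(P[:,1]>-.12)&(P[:,1]<.2)&(P[:,2]>.02)]
print("case",Q.min(0),Q.max(0)); print(Q[Q[:,2]>.09][::20].round(3)[:15])
w,D=snapshot("wrist"); save(w,'w0.png'); c=calibration("wrist"); K,R,t=cam("wrist"); print("cam pos",-R.T@t,"axes",R[2],R[0])
E
```

```text
cols y: [0.7, 0.6, 0.5, 0.4, 0.3, 0.2, 0.1, -0.0, -0.1, -0.2, -0.3]
0.9 [41, 41, 41, 41, 39, 0, 23, 24, 24, 24, 23]
0.8 [41, 41, 41, 41, 40, 5, 24, 24, 24, 24, 23]
0.7 [41, 41, 41, 41, 40, 0, 23, 24, 24, 24, 23]
0.6 [40, 41, 41, 41, 40, 4, 4, 1, 2, 11, 4]
0.5 [-73, None, None, None, None, 1, 4, 17, 7, 10, 12]
0.4 [-73, -74, None, None, None, 0, 17, 3, 9, 10, 14]
0.3 [-74, 49, 50, -74, -74, 0, 3, 3, 3, 1, 1]
0.2 [-74, 49, 49, -71, -74, 0, 0, 0, 0, 0, 1]
0.1 [-73, -74, -65, -68, -74, 0, 51, 50, 1, 0, -74]
case [ 0.30011076 -0.11834302  0.02000378] [0.54988633 0.13739755 0.17473753]
[[ 0.468 -0.021  0.169]
 [ 0.464 -0.022  0.171]
 [ 0.46  -0.023  0.172]
 [ 0.455 -0.024  0.174]
 [ 0.449  0.093  0.172]
 [ 0.445  0.096  0.169]
 [ 0.441  0.099  0.171]
 [ 0.437  0.102  0.169]
 [ 0.438  0.088  0.168]]
cam pos [0.17704561 0.60424382 0.37301239] axes [ 0.27899388 -0.12146275 -0.95258029] [ 3.96901070e-01  9.17861055e-01 -7.90439569e-04]
```

Call:
{"name": "carry_out", "arguments": {
  "commands": [
    {"dz":5},
    {"dx":1.8,"dy":-5.5},
    {"dx":1.8,"dy":-5.5},
    {"dx":1.8,"dy":-5.5},
    {"dx":2,"dy":-5.5},
    {"dx":2,"dy":-5.5},
    {"dx":2,"dy":-5.5,"turn":4},
    {"dx":2,"dy":-5.5,"turn":4},
    {"dx":2,"dy":-5.5,"turn":4},
    {"dy":-5.5,"turn":4}
  ]
}}

```text
invalid input at $.commands[0]: expected keys dx, dy, dz, turn, gripper
```

Call:
{"name": "carry_out", "arguments": {
  "commands": [
    {"dx":0,"dy":0,"dz":5,"turn":0,"gripper":0},
    {"dx":1.8,"dy":-5.5,"dz":0,"turn":0,"gripper":0},
    {"dx":1.8,"dy":-5.5,"dz":0,"turn":0,"gripper":0},
    {"dx":1.8,"dy":-5.5,"dz":0,"turn":0,"gripper":0},
    {"dx":2,"dy":-5.5,"dz":0,"turn":0,"gripper":0},
    {"dx":2,"dy":-5.5,"dz":0,"turn":0,"gripper":0},
    {"dx":2,"dy":-5.5,"dz":0,"turn":4,"gripper":0},
    {"dx":2,"dy":-5.5,"dz":0,"turn":4,"gripper":0},
    {"dx":2,"dy":-5.5,"dz":0,"turn":4,"gripper":0},
    {"dx":0,"dy":-5.5,"dz":0,"turn":4,"gripper":0}
  ]
}}

```text
t: 2.1
tool_pos: [0.4035, 0.0769, 0.2816]
ee_rot: [0.064, 0.998, 0.0, 0.001]
ft_force: [0.8, -0.3, 0.4]
width: 0.0855
finger_force: 0.0
```

Call:
{"name": "carry_out", "arguments": {
  "commands": [
    {"dx":0,"dy":-5.5,"dz":0,"turn":4,"gripper":0},
    {"dx":0,"dy":-5.5,"dz":0,"turn":3.4,"gripper":0},
    {"dx":0,"dy":-5.5,"dz":0,"turn":0,"gripper":0},
    {"dx":0,"dy":-5.5,"dz":0,"turn":0,"gripper":0},
    {"dx":0,"dy":-5.5,"dz":0,"turn":0,"gripper":0},
    {"dx":0,"dy":-5.5,"dz":0,"turn":0,"gripper":0},
    {"dx":0,"dy":-5.5,"dz":0,"turn":0,"gripper":0},
    {"dx":0,"dy":0,"dz":0,"turn":0,"gripper":0}
  ]
}}

```text
t: 3.1
tool_pos: [0.4007, -0.3114, 0.2811]
ee_rot: [0.004, 1.0, -0.001, 0.0]
ft_force: [-0.3, 1.0, 0.1]
width: 0.0854
finger_force: 0.0
```

```bash
python3 - <<'E'
from h import *
w,D=snapshot("wrist"); C=cloud("wrist",D); save(w,'w1.png')
s=state();print(s["t"],s["tool_pos"],s["ee_rot"],s["joint_pos"])
for th in("spindle_knob","stand_hole","label_roll"):
    for r in regions_of("wrist",th)[:3]:
        u,v=map(int,np.round(r["uv"])); print(th,round(r["conf"],2),u,v,C[v,u].round(4))
P=C.reshape(-1,3);P=P[D.reshape(-1)>0]
for a,b in((.136,.165),(.1,.135),(.0925,.098)):
    Q=P[(P[:,2]>a)&(P[:,2]<b)&(abs(P[:,0]-.403)<.034)&(abs(P[:,1]+.318)<.04)]
    if len(Q): print(a,len(Q),np.median(Q,0),Q.min(0),Q.max(0),cv2.minEnclosingCircle(Q[:,:2].astype(np.float32)))
E
```

```text
3.15 [ 0.40121931 -0.30816978  0.28107679] [ 1.96166937e-03  9.99998066e-01 -1.33544431e-04 -4.91094110e-05] [ 0.73915745  0.47316483 -0.26788617  1.85140902  0.16334738  0.83821993
  1.95662021]
spindle_knob 0.95 316 182 [ 0.3952 -0.3132  0.1447]
spindle_knob 0.89 30 117 [ 0.3411 -0.6679  0.0275]
spindle_knob 0.78 147 98 [ 0.3196 -0.5111  0.0429]
stand_hole 0.81 409 180 [ 0.4124 -0.2056  0.07  ]
label_roll 0.87 444 213 [ 0.4502 -0.1638  0.0795]
0.136 585 [ 0.40480004 -0.31423924  0.14455925] [ 0.39336865 -0.32655002  0.13603871] [ 0.4181101  -0.30199036  0.14668109] ((0.40639427304267883, -0.31444117426872253), 0.013042984530329704)
0.1 193 [ 0.39523369 -0.31352704  0.12109078] [ 0.39302785 -0.32719083  0.10001929] [ 0.40499024 -0.30134286  0.13498715] ((0.4037299156188965, -0.3142668604850769), 0.013085304759442806)
0.0925 744 [ 0.39685742 -0.3128836   0.09481389] [ 0.38273283 -0.33807038  0.0925902 ] [ 0.42579563 -0.291131    0.09775074] ((0.4061663746833801, -0.31443363428115845), 0.023945610970258713)
```

View pics/w1.png

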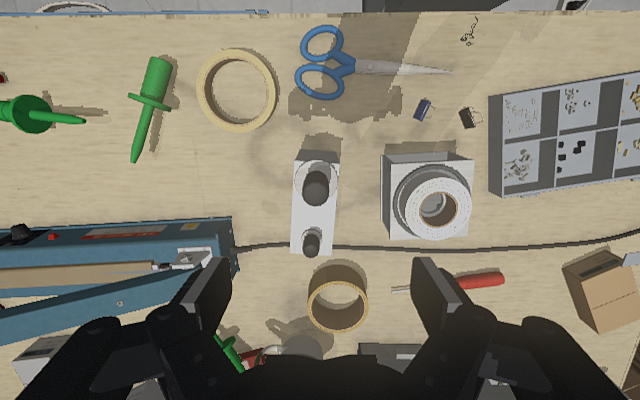

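The wrist view confirms it. The spindle's knob and wide collar are at (316,182), the small pin is at (311,243) and the roll is at (440,207). The knob centre measures (0.406, -0.314), so I'll go down onto it.

Call:
{"name": "carry_out", "arguments": {
  "commands": [
    {"dx":0.5,"dy":-0.6,"dz":0,"turn":0,"gripper":0},
    {"dx":0,"dy":0,"dz":-5,"turn":0,"gripper":0},
    {"dx":0,"dy":0,"dz":-5,"turn":0,"gripper":0},
    {"dx":0,"dy":0,"dz":-2,"turn":0,"gripper":0},
    {"dx":0,"dy":0,"dz":0,"turn":0,"gripper":0}
  ]
}}

```text
t: 3.92
tool_pos: [0.4067, -0.3112, 0.1601]
ee_rot: [-0.001, 1.0, 0.001, -0.001]
ft_force: [0.3, -0.3, 0.3]
width: 0.0853
finger_force: 0.0
```

```bash
python3 - <<'E'
from h import *
w,D=snapshot("wrist"); C=cloud("wrist",D); save(w,'w2.png')
s=state();print(s["t"],s["tool_pos"],s["ee_rot"],s["ft_force"])
P=C.reshape(-1,3);P=P[D.reshape(-1)>0]
for a,b in((.136,.15),(.0925,.098)):
    Q=P[(P[:,2]>a)&(P[:,2]<b)&(abs(P[:,0]-.403)<.034)&(abs(P[:,1]+.318)<.035)]
    if len(Q): print(a,len(Q),np.median(Q,0),Q.min(0),Q.max(0),cv2.minEnclosingCircle(Q[:,:2].astype(np.float32)))
E
```

```text
3.975 [ 0.40743029 -0.31180819  0.16132653] [-9.23583576e-04  9.99999546e-01  2.09994844e-04 -1.00931112e-04] [0.77128355 0.39486272 0.74268354]
0.136 1645 [ 0.40432196 -0.31831491  0.14582496] [ 0.39346439 -0.33142418  0.13602552] [ 0.41887129 -0.3059342   0.14834253] ((0.4061478078365326, -0.31862130761146545), 0.0129472054541111)
0.0925 1710 [ 0.39675991 -0.31773276  0.0960645 ] [ 0.38302982 -0.3422511   0.09264219] [ 0.42452705 -0.29500887  0.09799892] ((0.40656235814094543, -0.31859350204467773), 0.02395586669445038)
```

Call:
{"name": "carry_out", "arguments": {
  "commands": [
    {"dx":0,"dy":-0.6,"dz":0,"turn":0,"gripper":0},
    {"dx":0,"dy":0,"dz":-3,"turn":0,"gripper":0},
    {"dx":0,"dy":0,"dz":-2.4,"turn":0,"gripper":0},
    {"dx":0,"dy":0,"dz":0,"turn":0,"gripper":150},
    {"dx":0,"dy":0,"dz":0,"turn":0,"gripper":255},
    {"dx":0,"dy":0,"dz":0,"turn":0,"gripper":255},
    {"dx":0,"dy":0,"dz":0,"turn":0,"gripper":255},
    {"dx":0,"dy":0,"dz":0,"turn":0,"gripper":255}
  ]
}}

```text
t: 4.97
tool_pos: [0.4075, -0.3186, 0.1086]
ee_rot: [-0.0, 1.0, -0.001, 0.001]
ft_force: [-0.1, 1.7, 5.6]
width: 0.0249
finger_force: 58.5
```

Call:
{"name": "carry_out", "arguments": {
  "commands": [
    {"dx":0,"dy":0,"dz":1,"turn":0,"gripper":255},
    {"dx":0,"dy":0,"dz":3,"turn":0,"gripper":255},
    {"dx":0,"dy":0,"dz":4,"turn":0,"gripper":255},
    {"dx":0,"dy":0,"dz":4,"turn":0,"gripper":255},
    {"dx":0,"dy":0,"dz":2,"turn":0,"gripper":255},
    {"dx":1,"dy":3,"dz":0,"turn":0,"gripper":255},
    {"dx":1,"dy":4,"dz":0,"turn":0,"gripper":255},
    {"dx":0,"dy":0,"dz":0,"turn":0,"gripper":255},
    {"dx":0,"dy":0,"dz":0,"turn":0,"gripper":255}
  ]
}}

```text
t: 6.1
tool_pos: [0.4265, -0.2487, 0.2477]
ee_rot: [-0.0, 1.0, -0.0, -0.0]
ft_force: [0.1, 0.1, -1.0]
width: 0.0248
finger_force: 59.3
```

```bash
python3 - <<'E'
from h import *
w,D=snapshot("wrist"); C=cloud("wrist",D); save(w,'w3.png')
s=state();print(s["t"],s["tool_pos"],s["ee_rot"],s["ft_force"],s["width"])
for th in("label_roll","spindle_knob","spindle_tip"):
    for r in regions_of("wrist",th)[:2]:
        m=r["mask"]&(D>0); Q=C[m]; print(th,round(r["conf"],2),r["uv"],len(Q),np.median(Q,0).round(4),Q.min(0).round(3),Q.max(0).round(3))
        if th=="label_roll":
            T=Q[(Q[:,2]>.096)&(Q[:,2]<.106)]; print(' roll',len(T),cv2.minEnclosingCircle(T[:,:2].astype(np.float32)) if len(T) else '')
P=C[(D>0)]
Q=P[(abs(P[:,0]-.437)<.043)&(abs(P[:,1]+.182)<.043)&(P[:,2]>.096)&(P[:,2]<.106)]
if len(Q):print(len(Q),cv2.minEnclosingCircle(Q[:,:2].astype(np.float32)),np.median(Q,0))
g=np.array(s["tool_pos"])
Q=P[(abs(P-g)[:,0]<.04)&(abs(P-g)[:,1]<.04)&(P[:,2]>.12)]
for z in np.arange(.13,.29,.01):
    q=Q[abs(Q[:,2]-z)<.005]
    if len(q)>3: print(z.round(3),len(q),q.min(0).round(4)[:2],q.max(0).round(4)[:2],np.median(q,0)[:2].round(4))
E
```

```text
6.15 [ 0.42632339 -0.24925852  0.24757932] [ 3.64678901e-04  9.99999840e-01 -4.06321155e-04 -1.47536411e-04] [-0.00276615  0.09772008 -1.28043219] 0.024997706269087618
label_roll 0.65 [394.0, 200.7] 3987 [ 0.4359 -0.1846  0.0985] [ 0.401 -0.221  0.002] [ 0.483 -0.147  0.101]
 roll 3173 ((0.43844518065452576, -0.18372024595737457), 0.03723444789648056)
spindle_knob 0.98 [323.4, 255.9] 7234 [ 0.4158 -0.2496  0.2671] [ 0.401 -0.308 -0.003] [ 0.665 -0.192  0.286]
spindle_knob 0.68 [66.1, 65.6] 2713 [ 0.3121 -0.5199  0.0295] [ 0.263 -0.576 -0.002] [ 0.389 -0.498  0.048]
spindle_tip 0.68 [318.8, 259.9] 7218 [ 0.4157 -0.2496  0.2675] [ 0.401 -0.308 -0.002] [ 0.673 -0.224  0.286]
spindle_tip 0.65 [65.2, 62.0] 2649 [ 0.3124 -0.5199  0.0297] [ 0.269 -0.595 -0.003] [ 0.395 -0.498  0.048]
3181 ((0.43844518065452576, -0.18372024595737457), 0.03723444789648056) [ 0.4357943  -0.18393716  0.0987544 ]
0.16 12 [ 0.4203 -0.2528] [ 0.4223 -0.2474] [ 0.421  -0.2501]
0.17 23 [ 0.4188 -0.2535] [ 0.4211 -0.246 ] [ 0.4194 -0.2497]
0.23 2213 [ 0.4008 -0.2735] [ 0.4299 -0.2262] [ 0.4116 -0.2496]
0.24 338 [ 0.4021 -0.2698] [ 0.4222 -0.2279] [ 0.4136 -0.2502]
0.25 570 [ 0.4113 -0.2743] [ 0.4217 -0.2255] [ 0.4151 -0.2496]
0.26 1054 [ 0.4115 -0.276 ] [ 0.4228 -0.224 ] [ 0.4158 -0.2501]
0.27 1308 [ 0.4112 -0.2758] [ 0.4224 -0.2237] [ 0.4159 -0.2496]
0.28 4260 [ 0.4117 -0.2758] [ 0.438  -0.2239] [ 0.4204 -0.2496]
```

View pics/w3.png

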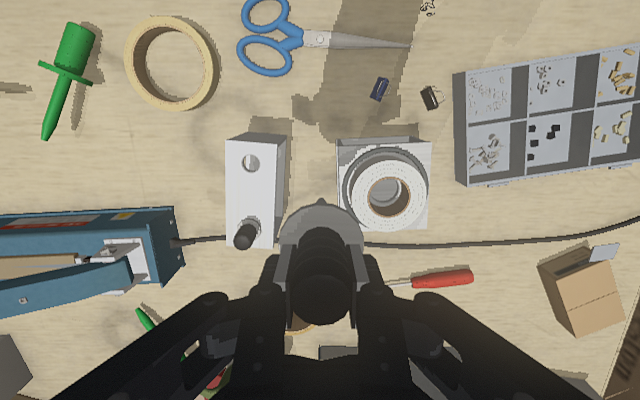

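The picture shows the spindle hanging upright in the fingers with its collar at (322,225), and the empty rack hole at (250,162). The roll is still seated at (387,190). Next I'll move over its core and recheck there.

Call:
{"name": "carry_out", "arguments": {
  "commands": [
    {"dx":0.6,"dy":3,"dz":0,"turn":0,"gripper":255},
    {"dx":0.8,"dy":3.6,"dz":0,"turn":0,"gripper":255},
    {"dx":0,"dy":0,"dz":-2.5,"turn":0,"gripper":255},
    {"dx":0,"dy":0,"dz":0,"turn":0,"gripper":255},
    {"dx":0,"dy":0,"dz":0,"turn":0,"gripper":255}
  ]
}}

```text
t: 6.92
tool_pos: [0.4409, -0.1832, 0.2227]
ee_rot: [0.001, 1.0, -0.0, 0.0]
ft_force: [0.3, -0.0, -1.8]
width: 0.0249
finger_force: 59.4
```

```bash
python3 - <<'E'
from h import *
w,D=snapshot("wrist"); C=cloud("wrist",D)
s=state();print(s["t"],s["tool_pos"],s["ft_force"],s["width"])
P=C[(D>0)]
Q=P[(abs(P[:,0]-.437)<.043)&(abs(P[:,1]+.182)<.043)&(P[:,2]>.096)&(P[:,2]<.106)]
print(len(Q),cv2.minEnclosingCircle(Q[:,:2].astype(np.float32)),Q.min(0),Q.max(0))
g=np.array(s["tool_pos"])
Q=P[(abs(P-g)[:,0]<.04)&(abs(P-g)[:,1]<.04)&(P[:,2]>.11)]
for z in np.arange(.12,.23,.01):
    q=Q[abs(Q[:,2]-z)<.005]
    if len(q)>3: print(z.round(3),len(q),q.min(0).round(4)[:2],q.max(0).round(4)[:2],np.median(q,0)[:2].round(4))
save(w[100:300,220:470],'w4.png')
E
```

```text
6.975 [ 0.44111284 -0.1831941   0.22289513] [ 0.19776677  0.72871436 -1.56253694] 0.024951779326145916
2881 ((0.43879663944244385, -0.18303343653678894), 0.03716215491294861) [ 0.40203842 -0.21949577  0.09609115] [ 0.46214239 -0.1460226   0.10196314]
0.13 9 [ 0.4358 -0.1868] [ 0.437  -0.1821] [ 0.4365 -0.1844]
0.14 18 [ 0.4341 -0.1874] [ 0.4364 -0.1799] [ 0.4351 -0.1836]
0.15 11 [ 0.4334 -0.1866] [ 0.4348 -0.1806] [ 0.4341 -0.1836]
0.2 32 [ 0.416  -0.2053] [ 0.4296 -0.1642] [ 0.4188 -0.1833]
0.21 2331 [ 0.4155 -0.2075] [ 0.4447 -0.1602] [ 0.4268 -0.1836]
0.22 317 [ 0.4266 -0.1963] [ 0.436  -0.1714] [ 0.4284 -0.1841]
0.23 810 [ 0.4261 -0.2096] [ 0.4363 -0.1581] [ 0.4305 -0.1836]
```

View pics/w4.png

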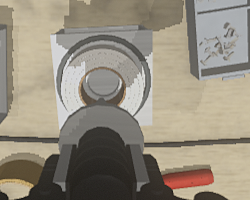

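The spindle axis (0.4395, -0.184) lines up with the roll core (0.4388, -0.183). The crop shows the collar centred over the core at (100,85), so I'll lower it.

Call:
{"name": "carry_out", "arguments": {
  "commands": [
    {"dx":0,"dy":0,"dz":-2.5,"turn":0,"gripper":255},
    {"dx":0,"dy":0,"dz":-2.5,"turn":0,"gripper":255},
    {"dx":0,"dy":0,"dz":-2.5,"turn":0,"gripper":255},
    {"dx":0,"dy":0,"dz":-2,"turn":0,"gripper":255},
    {"dx":0,"dy":0,"dz":-0.5,"turn":0,"gripper":255},
    {"dx":0,"dy":0,"dz":0,"turn":0,"gripper":255},
    {"dx":0,"dy":0,"dz":0,"turn":0,"gripper":255}
  ]
}}

```text
t: 7.85
tool_pos: [0.4415, -0.1826, 0.1232]
ee_rot: [-0.0, 1.0, -0.0, 0.001]
ft_force: [-0.7, 0.5, -1.2]
width: 0.0244
finger_force: 59.4
```

Call:
{"name": "carry_out", "arguments": {
  "commands": [
    {"dx":0,"dy":0,"dz":-0.2,"turn":0,"gripper":255},
    {"dx":0,"dy":0,"dz":-0.1,"turn":0,"gripper":255},
    {"dx":0,"dy":0,"dz":0,"turn":0,"gripper":255}
  ]
}}

```text
t: 8.22
tool_pos: [0.4409, -0.1823, 0.1194]
ee_rot: [-0.0, 1.0, 0.0, 0.0]
ft_force: [0.7, -0.2, -1.5]
width: 0.0248
finger_force: 59.4
```

```bash
python3 - <<'E'
from h import *
s=state();print(s["t"],s["tool_pos"],s["ft_force"],s["width"])
w,D=snapshot("wrist"); C=cloud("wrist",D);P=C[(D>0)]
Q=P[(P[:,0]<.427)&(P[:,0]>.39)&(abs(P[:,1]+.183)<.05)]
for a in np.arange(.094,.116,.002):
    q=Q[abs(Q[:,2]-a)<.001]; print(a.round(3),len(q),q[:,0].min().round(4) if len(q) else '')
E
```

```text
8.225 [ 0.44085262 -0.18225397  0.1193529 ] [ 0.68619202 -0.17426022 -1.48426619] 0.02475431412425968
0.094 76 0.4017
0.096 75 0.4018
0.098 1685 0.4016
0.1 1519 0.4017
0.102 77 0.4146
0.104 209 0.4154
0.106 938 0.4155
0.108 10 0.4169
0.11 10 0.4266
0.112 14 0.4265
0.114 15 0.4264
0.116 13 0.4263
```

Call:
{"name": "carry_out", "arguments": {
  "commands": [
    {"dx":0,"dy":0,"dz":-0.1,"turn":0,"gripper":255},
    {"dx":0,"dy":0,"dz":0,"turn":0,"gripper":255},
    {"dx":0,"dy":0,"dz":0,"turn":0,"gripper":120},
    {"dx":0,"dy":0,"dz":0,"turn":0,"gripper":60},
    {"dx":0,"dy":0,"dz":0,"turn":0,"gripper":40},
    {"dx":0,"dy":0,"dz":0,"turn":0,"gripper":40}
  ]
}}

```text
t: 9.02
tool_pos: [0.4409, -0.1822, 0.1183]
ee_rot: [-0.0, 1.0, 0.0, -0.0]
ft_force: [0.0, 0.9, -0.1]
width: 0.0722
finger_force: 0.0
```

Call:
{"name": "carry_out", "arguments": {
  "commands": [
    {"dx":0,"dy":0,"dz":2,"turn":0,"gripper":40},
    {"dx":0,"dy":0,"dz":4,"turn":0,"gripper":40},
    {"dx":0,"dy":0,"dz":5,"turn":0,"gripper":40},
    {"dx":0,"dy":-2,"dz":3,"turn":0,"gripper":40},
    {"dx":0,"dy":0,"dz":0,"turn":0,"gripper":40},
    {"dx":0,"dy":0,"dz":0,"turn":0,"gripper":40}
  ]
}}

```text
t: 9.78
tool_pos: [0.4401, -0.2017, 0.2575]
ee_rot: [-0.0, 1.0, 0.0, -0.001]
ft_force: [-0.6, -0.2, 0.1]
width: 0.0722
finger_force: 0.0
```

```bash
python3 - <<'E'
from h import *
s=state();print(s["t"],s["tool_pos"],s["ft_force"],s["width"])
w,D=snapshot("wrist"); C=cloud("wrist",D);P=C[(D>0)]
for a,b in((.128,.15),(.15,.165),(.1025,.109),(.095,.102),(.07,.08)):
    Q=P[(P[:,2]>a)&(P[:,2]<b)&(abs(P[:,0]-.439)<.046)&(abs(P[:,1]+.183)<.046)]
    if len(Q):print(a,len(Q),np.median(Q,0).round(4),cv2.minEnclosingCircle(Q[:,:2].astype(np.float32)))
q,_=snapshot("scene")
save(np.hstack([w[60:360,200:500],cv2.resize(q[160:260,220:320],(300,300),interpolation=cv2.INTER_CUBIC)]),'f.png')
E
```

```text
9.775 [ 0.44007435 -0.2016543   0.257508  ] [-0.59569775 -0.17799972  0.07550049] 0.07222366045353965
0.128 193 [ 0.4282 -0.1858  0.1413] ((0.4383472204208374, -0.18301887810230255), 0.013394712470471859)
0.15 708 [ 0.4379 -0.1829  0.1548] ((0.43894097208976746, -0.18255360424518585), 0.012951517477631569)
0.1025 925 [ 0.4296 -0.187   0.105 ] ((0.43878990411758423, -0.18276171386241913), 0.02391071990132332)
0.095 2239 [ 0.4282 -0.186   0.0985] ((0.4382132887840271, -0.18256251513957977), 0.037204809486866)
0.07 948 [ 0.414  -0.1871  0.0743] ((0.4339105784893036, -0.18260878324508667), 0.05950874462723732)
```

View pics/f.png

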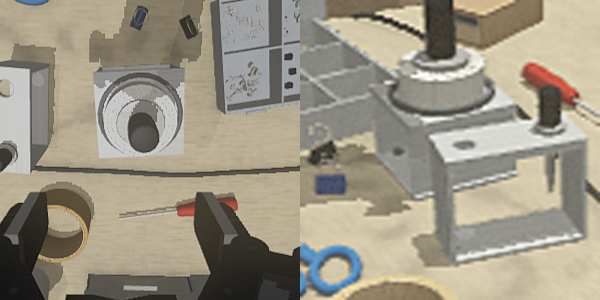

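The spindle stands upright with its collar flat on the seated roll: the knob is at (140,130) in the left half and (438,40) in the right half. The knob, collar and roll centres agree within 1 mm, and the gripper is clear, so I'm handing it in.

```bash
python3 -c "
from cell import close_job; print(close_job())"
```

```text
the job is handed in; nothing more can be done
None
```

The wide-collar spindle is released and standing upright through the label roll and the stand hole, its collar flat on the seated roll; the job was handed in at about 10 s of the 45 s allowed, and no verdict was returned.

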